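Turn the cutter tin over onto its lid

TASK

Take the blue pastry-cutter tin off the sloping rack, turn it upside down while holding its loose lid shut, and lay it gently down on its lid, roughly in the middle of the white marble slab, so that its cutter lies in the lid ready to be served up. The lid must stay on all the way, the tin must not be let fall over, and the red tin, the amber bottle, the green can and the jar must be left standing where they are.

Things in the scene. Friction and masses are not known exactly. Their poses are not given: they have to be found in the camera images.
- tin: Open blue steel tin, 96 (x) by 120 (y) by 48 mm tall (z), walls and floor 3 mm, 0.2-0.35 kg. Origin: centre of its flat underside; +z points out of the mouth, to the lid. Starts leaning at 52 degrees to the level in either bay of the rack, lid up and outward: its +x points straight down the slope, its y is level. A loose 50 g steel ring cutter (56 mm across, 26 tall) rattles inside.
- lid: Loose blue slip-on lid of the blue tin, cream blank label on top, 104 by 128 mm, 80 g, top plate 3 mm, skirt 12 mm deep over the tin's walls with 1.5 mm play all round; only gravity holds it on. Origin: centre of the top plate's inner face, at 48 mm along the tin's z when shut; +z points out. Tin with shut lid is 51 mm from underside to lid face.
- rack: Fixed wooden rack, 282 mm wide (y), two bays centred at y = +-70 mm. Origin: on the counter; +x points to the low end of its 52 degree slope, which starts at x 35, z 70 mm behind a 20 mm lip and rises 79 mm to x -27. Rails (22 mm wide at y +-130, 50 mm at y 0) carry only the ends of the tins: between them (94 mm) the underside is free, down to two 12 mm high cross bars.
- other_tin: Red tin with a red lid (one piece), of the same size and pose as the blue one, in the other bay of the rack. Leave alone. Origin: centre of its underside.
- slab: Fixed white marble slab, 230 by 230 by 12 mm, flat on the counter. Origin: centre of its underside; its top is 12 mm above.
- syrup: Amber glass bottle, 56 mm across, 190 mm tall, standing between rack and slab. Origin: centre of its underside. Leave standing.
- can: Green food can, 70 mm across, 100 mm tall, standing between rack and slab, further from the robot. Origin: centre of its underside. Leave standing.
- jar: Glass jar with a red cap, 60 mm across, 85 mm tall, standing on the counter just past the slab's far edge. Origin: centre of its underside. Leave standing.
There are look-alikes about, which are no part of the job. Of the things shaped like the tin, the blue one is meant.

How it is judged (in metres and radians):
At the end, for the whole second after the job is handed in: The blue tin lies at rest upside down (within 7 degrees) on its shut lid (gap under 4 mm), flat on the slab, its centre within 45 mm of the slab's centre; the other things stand where they were (angle between tin's own z axis and vertical above 3.02 rad and horizontal distance between tin and slab below 0.045 m and height (world z) of lid between 0.009 and 0.021 m and z of lid in the frame of tin below 0.052 m and distance between lid and tin below 0.054 m and linear speed of tin below 0.02 m/s); the robot touches nothing.
It fails at once if the lid comes open by more than 8 mm (z of lid in the frame of tin above 0.056 m).
It fails at once if the red tin is disturbed by more than 15 mm (distance of other_tin from where it was at the start of the episode above 0.015 m).
It fails at once if the bottle, the can or the jar is shifted by more than 20 mm or tipped (distance of any of syrup, can, jar from where it was at the start of the episode above 0.02 m or angle between any of syrup, can, jar's own z axis and vertical above 0.3 rad).
It fails at once if the tin is dropped or let fall over (turning faster than 8 rad/s or moving faster than 0.8 m/s while no finger touches it) (contact force between the fingers and tin below 0.05 N and contact force between the fingers and lid below 0.05 N and (angular speed of tin above 8 rad/s or linear speed of tin above 0.8 m/s)).
It also fails if it takes over 53 s, if anything falls off the work surface, if the arm or the gripper's body presses on something with over 40 N, if the wrist force passes 120 N, or if a joint passes its speed limit or range.

ROBOT

A 6-joint arm with a two-finger parallel gripper is mounted at the origin on the work surface. World frame = base frame: x ahead of the robot, y to its left, z up, the work surface at z = 0. Lengths are in mm, angles in rad, forces in N, time in s.
With the tool pointing down it reaches from about 325 to 900 mm from the base axis. Payload 6.1 kg.
Tool frame: the origin (TCP) lies midway between the tips of the shut fingers; the grasp point (between the pads) lies ctrl.grasp_offset behind it (ctrl.grasp_offset is the distance from the TCP to the grasp point, in mm); z points along the fingers, y is the line along which they close (so a half turn about z gives the same grasp; the last joint's range is limited). The gripper opens to 85 mm and grips with 20 to 120 N. Pads are 22 mm wide; open, the fingers measure 114 mm over their backs; the gripper's body (76 mm by 85 mm) begins 54 mm behind the grasp point. The pads swing forward as they close: fully open they stand 13 mm farther back than shut.
Start: joints at [-1.259, 0.22, 1.526, -0, 1.395, -0.126], TCP at [264.96, -566.05, 231.3] pointing down, gripper open.
Joint ranges: [-2.98, 2.98], [-0.91, 2.08], [0.09, 2.57], [-1.24, 4.39], [0.2, 2.65], [-2.68, 2.68]. Speed limits (rad/s): [2.57, 2.57, 3.01, 3.14, 3.14, 3.14].

INTERFACE

Orientations are given as [roll, pitch, yaw] about the fixed x, y, z axes, in that order (R = Rz(yaw) Ry(pitch) Rx(roll)).
In Python, from plant import ctrl gives the robot as it stands. The module is installed in compiled form; this text tells all that it offers.
- The arm moves only by the shell command python3 -m crank 'ROWS' [OPENING]. ROWS is a JSON object of lists of equal length, an entry for each row: "travel": the shift along the tool's x, y, z in mm, a list of three; "twist": the turn, a rotation vector about the tool's x, y, z in rad, a list of three. A call has 1 to 5 rows; each row is the pose to reach, as a shift and turn from the pose commanded when the call began, along the tool's axes at that moment; what a row does not reach only later rows make up. A row lasts 1/8 s, in which the tool goes at most 62.5 mm and 10.7 degrees, less where a joint would pass 70% of its speed; a pose out of reach is approached as far as the arm can. A call with a gripper value outside its range is refused whole. OPENING is the finger opening in mm, from 0 to 85.4, set as the call begins (- or left out, the last holds). The fingers move at their own pace and stop on an object; the grip force is fixed at half the most. Time passes only in rows, so rows that repeat a pose let the fingers close. It gives the time, the measured TCP pose, the force, the opening and the grip force at its end, in the units of the state.
- ctrl.state(): the state, without advancing time (a new reading comes with each control period).
- ctrl.capture(name): name is "scene" or "top" or "wrist"; returns a dict with "img" (480x640x3 uint8, blue, green, red), "intrinsics" (3x3 intrinsics, pixels), "D" ([k1, k2, p1, p2, k3] as OpenCV has them; the pictures are not rectified), "extrinsics" (4x4, takes a point from camera to world coordinates). Camera axes: x right, y up, looking along -z (the intrinsics and any distortion apply to the point x, -y, -z); pixel columns grow to the right and rows downward; lengths in mm; the calibration is good to about 2 mm. A picture is of the moment at which its call begins. There is no depth.
- ctrl.job_done(): hands the job in; it is judged then, once.
Trained networks look in the newest picture that a camera, given by its name, has taken for a name from the list of things; names that differ only in an ending like _2 or _b are one class to them, and where a whole thing is asked for, a point or a joint stands for the part that bears it (a point fixed in the world has none). Each returns a list of dicts, best first, with "conf" (0 to 1); they miss things now and then, are a little off and sometimes report something else, mostly with a low value. They report only what shows in the picture. A call takes as long as a camera call. They do not tell look-alikes from the thing itself.
- ctrl.masks_of(camera, name): "pixels" (480x640 bool, what is visible of it) and "xy" ([column, row] in pixels, amid what is visible of it).
- ctrl.place_of(camera, name): "xy" ([column, row] in pixels: a listed point, or the origin of a listed thing).
The state is a dict: "time": time; "joint_pos": joint angles; "dq": joint speeds; "effort": joint torques, N m; "tcp_pos": TCP position; "ee_rot": TCP orientation; "force": force on the tool from outside, world axes, zero at the start; "ft_torque": the same for the moment, N m; "width": finger opening in mm; "grip_force": force on a finger pad.
Only numpy, scipy, OpenCV 4.12 (cv2) and the standard library are available. Lean on these libraries where they do the work, as an engineer would, in place of code of your own. Each camera call takes 0.05 s, during which the arm holds its last target. There are 200 camera calls.

## Working session

There is one attempt and no reset: what is moved stays moved. The work goes in short steps, Python scripts to look and compute and a shell command to move; the robot and the scene stay as the last step left them, time stands still between calls to the robot, and variables do not carry over. Pictures are saved under pics/ and viewed, at most 10 in all, crops included, and the job is handed in when it is done.

```bash
mkdir -p pics; cat > h.py <<'E'
import numpy as np,cv2
from plant import ctrl
from scipy.spatial.transform import Rotation as R
def ray(c,xy):
    K=np.array(c["intrinsics"],float);D=np.array(c["D"],float);E=np.array(c["extrinsics"],float)
    p=cv2.undistortPoints(np.array([[xy]],float),K,D)[0,0]
    d=E[:3,:3]@np.array([p[0],-p[1],-1]);return E[:3,3],d/np.linalg.norm(d)
def tri(rs):
    A=sum(np.eye(3)-np.outer(d,d) for o,d in rs);b=sum((np.eye(3)-np.outer(d,d))@o for o,d in rs)
    x=np.linalg.solve(A,b);return x,[np.linalg.norm((np.eye(3)-np.outer(d,d))@(x-o)) for o,d in rs]
def atz(r,z): o,d=r;return o+d*(z-o[2])/d[2]
def proj(c,X):
    E=np.array(c["extrinsics"],float);P=(np.atleast_2d(X)-E[:3,3])@E[:3,:3];P=P*[1,-1,-1]
    return cv2.projectPoints(P,np.zeros(3),np.zeros(3),np.array(c["intrinsics"],float),np.array(c["D"],float))[0][:,0]
E
cat > a.py <<'E'
from h import *
cs={n:ctrl.capture(n) for n in("scene","top")}
ims=[]
for n in cs: ims.append(cs[n]["img"])
cv2.imwrite("pics/s.png",ims[0]);cv2.imwrite("pics/t.png",ims[1])
import pickle;pickle.dump(cs,open("cs.pkl","wb"))
for th in("tin","lid","rack","other_tin","slab","syrup","can","jar"):
    for n in cs:
        print(th,n,[(np.round(d["xy"]).tolist(),round(d["conf"],2)) for d in ctrl.place_of(n,th)][:4])
print(ctrl.state(),ctrl.grasp_offset)
for n in cs: print(n,np.round(cs[n]["extrinsics"],2).tolist())
E
python3 a.py
```

```text
tin scene [([381.0, 220.0], 0.83), ([444.0, 270.0], 0.65)]
tin top [([239.0, 215.0], 0.91), ([304.0, 331.0], 0.88), ([212.0, 312.0], 0.59)]
lid scene [([366.0, 310.0], 0.58)]
lid top []
rack scene [([400.0, 338.0], 0.56)]
rack top [([218.0, 224.0], 0.73)]
other_tin scene [([440.0, 328.0], 0.6)]
other_tin top [([174.0, 231.0], 0.78)]
slab scene [([250.0, 228.0], 0.58)]
slab top [([418.0, 241.0], 0.71)]
syrup scene [([338.0, 267.0], 0.91)]
syrup top [([319.0, 266.0], 0.57)]
can scene []
can top [([320.0, 181.0], 0.78)]
jar scene [([211.0, 282.0], 0.65)]
jar top [([395.0, 167.0], 0.69)]
{'time': 0.9, 'joint_pos': array([-1.25909597e+00,  2.20390257e-01,  1.52649369e+00, -1.11153972e-05,
        1.39470616e+00, -1.26058002e-01]), 'dq': array([ 0.00114818,  0.00105577, -0.00044541,  0.00054816, -0.00054519,
       -0.00116987]), 'effort': array([ 4.14546776e-04, -4.96843815e+01, -3.89732301e+01,  4.08722690e-05,
        9.92656132e-04,  1.73684480e-07]), 'tcp_pos': array([ 264.95899393, -566.05130399,  231.30902783]), 'ee_rot': array([3.14159150e+00, 1.11772666e-05, 4.37760303e-01]), 'force': array([-0.38002288, -0.45753266,  0.94445395]), 'ft_torque': array([-0.01265797,  0.01647581, -0.01613914]), 'grip_force': 0.0, 'width': 85.88120357748348} 18.700000000000003
scene [[-0.63, -0.6, 0.5, 1040.17], [0.78, -0.48, 0.4, 386.78], [-0.0, 0.64, 0.77, 850.83], [0.0, 0.0, 0.0, 1.0]]
top [[0.01, 1.0, -0.04, 508.3], [-1.0, 0.01, 0.01, 0.3], [0.01, 0.04, 1.0, 1237.18], [0.0, 0.0, 0.0, 1.0]]
```

View pics/s.png

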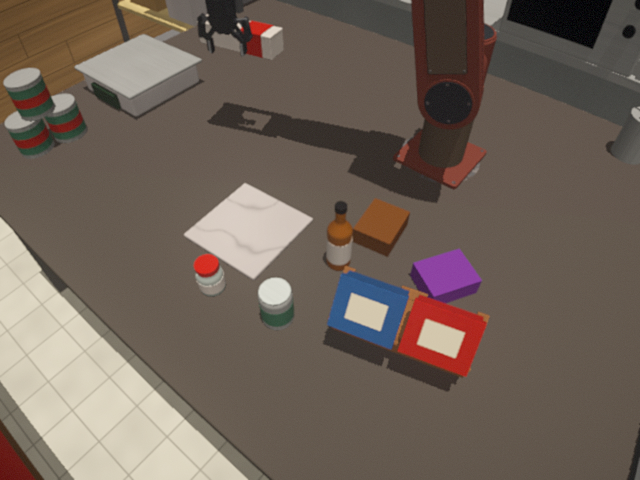

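View pics/t.png

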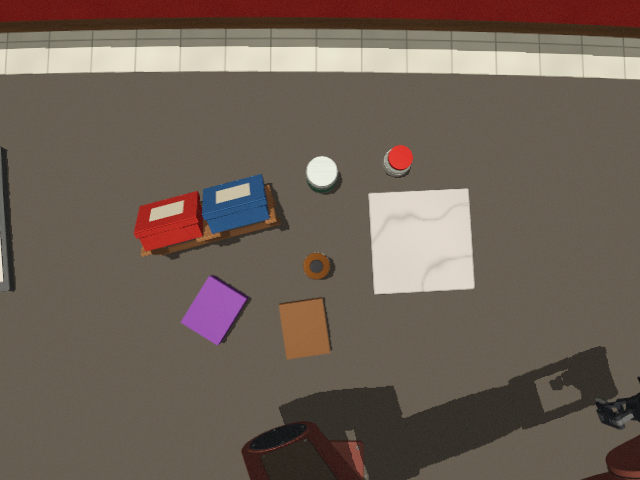

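Scene view: the blue tin sits at (366,310) and the red one at (440,335). The purple (445,275) and brown (382,225) tins lie flat on the counter. In the top view they are blue (236,203), red (170,222), purple (214,310) and brown (304,328). The one meant is the blue tin: it leans in a rack bay and carries a lid with a cream label. I'll confirm that in a crop and fit its pose against both views.

```bash
cat > fit.py <<'E'
from h import *
import pickle
from scipy.optimize import minimize
cs=pickle.load(open("cs.pkl","rb"))
def blue(im):
    h=cv2.cvtColor(im,cv2.COLOR_BGR2HSV);m=((abs(h[...,0].astype(int)-108)<14)&(h[...,1]>130)&(h[...,2]>40)).astype(np.uint8)
    n,l,s,_=cv2.connectedComponentsWithStats(m);k=1+np.argmax(s[1:,4]);m=(l==k).astype(np.uint8)
    c=cv2.findContours(m,cv2.RETR_EXTERNAL,cv2.CHAIN_APPROX_NONE)[0];o=np.zeros_like(m);cv2.drawContours(o,c,-1,1,-1);return o
ms={n:blue(cs[n]["img"]) for n in cs}
B=np.array([[sx*48,sy*60,z] for sx in(-1,1) for sy in(-1,1) for z in(0,36)]);L=np.array([[sx*52,sy*64,z] for sx in(-1,1) for sy in(-1,1) for z in(36,51)])
def rot(yaw,t=np.deg2rad(52)): return R.from_euler("ZY",[yaw,t]).as_matrix()
def cost(p):
    s=0
    for n in cs:
        o=np.zeros((480,640),np.uint8)
        for P in(B,L):
            q=proj(cs[n],P@rot(p[3]).T+p[:3]);cv2.fillConvexPoly(o,np.round(cv2.convexHull(q.astype(np.float32))*16).astype(np.int32),1,shift=4)
        s+=1-(o&ms[n]).sum()/(o|ms[n]).sum()
    return s
best=None
for y0 in(0,.2,-.2):
    r=minimize(cost,[560,180,110,y0],method="Nelder-Mead",options=dict(initial_simplex=np.array([[560,180,110,y0],[600,180,110,y0],[560,220,110,y0],[560,180,140,y0],[560,180,110,y0+.2]]),maxiter=600))
    print(r.x,r.fun)
for n in ms: print(n,ms[n].sum(),np.argwhere(ms[n]).mean(0)[::-1])
def w(n,xy):return ray(cs[n],xy)
print("slab",atz(w("top",(421,241)),12));print("slabcorners",[atz(w("top",p),12).round() for p in((369,193),(468,189),(474,291),(374,294))])
print("syrup",tri([w("top",(319,266)),w("scene",(338,267))]));
for n,z,p in(("can",100,(322,172)),("jar",85,(400,157)),("syruptop",190,(317,267))):print(n,atz(w("top",p),z))
c=cs["scene"]["img"][190:390,300:510];cv2.imwrite("pics/crop.png",cv2.resize(c,None,fx=2.8,fy=2.8,interpolation=cv2.INTER_CUBIC))
E
python3 fit.py
```

```text
[6.05956201e+02 1.66870032e+02 1.02684726e+02 2.41463220e-01] 0.12200257640240675
[6.04964856e+02 1.64629859e+02 1.00437506e+02 2.57950213e-01] 0.11194462995969712
[6.04318356e+02 1.66782270e+02 9.99410014e+01 2.58770841e-01] 0.12467497134989158
scene 4016 [367.69521912 308.28212151]
top 2818 [234.78530873 203.76011356]
slab [ 553.28763852 -231.81044183   12.        ]
slabcorners [array([ 661., -114.,   12.]), array([ 673., -340.,   12.]), array([ 441., -353.,   12.]), array([ 433., -125.,   12.])]
syrup (array([ 4.94349220e+02, -7.47371318e-02, -3.08568797e+01]), [np.float64(1.6625890036215312), np.float64(1.6625890036214868)])
can [694.1624867   -6.43885672 100.        ]
jar [ 730.42568205 -173.44558843   85.        ]
syruptop [495.63775852   2.7056238  190.        ]
```

View pics/crop.png

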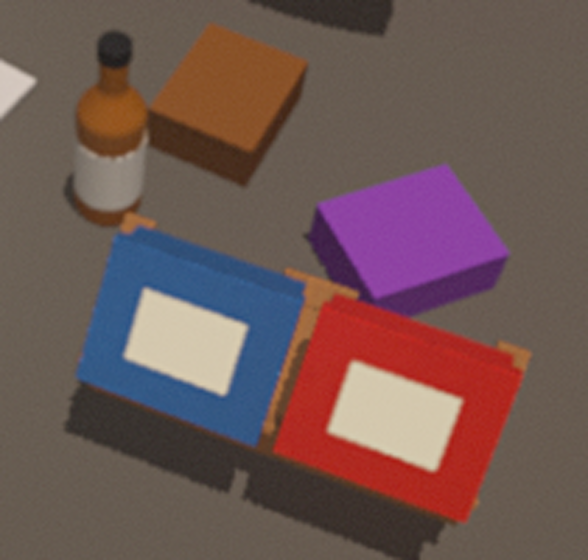

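The crop confirms it: blue tin with cream label at scene (366,310), standing in the rack bay next to the bottle. I'll write a planning helper, then start towards the pre-grasp pose.

```bash
cat > pl.py <<'E'
from h import *
import json,math
from scipy.spatial.transform import Slerp
def log():
    s=ctrl.state();open("log.jsonl","a").write(json.dumps([list(map(float,s[k])) for k in("joint_pos","tcp_pos","ee_rot")])+"\n");return s
def plan(targets,p=None,Q=None,vmm=60,vdeg=10,per=5):
    """targets: list of (pos, Rmat); prints calls of rows to type"""
    if p is None:
        s=ctrl.state();p=np.array(s["tcp_pos"]);Q=R.from_euler("xyz",s["ee_rot"])
    for t,M in targets:
        t=np.array(t,float);M=R.from_matrix(M) if not isinstance(M,R) else M
        n=max(1,math.ceil(max(np.linalg.norm(t-p)/vmm,np.rad2deg((Q.inv()*M).magnitude())/vdeg)))
        sl=Slerp([0,1],R.concatenate([Q,M]));i=0
        p0=p;
        while i<n:
            k=min(per,n-i);a=p0+(t-p0)*i/n;A=sl(i/n);tr=[];tw=[]
            for j in range(1,k+1):
                b=p0+(t-p0)*(i+j)/n;tr.append(A.inv().apply(b-a).round(0).astype(int).tolist());tw.append((A.inv()*sl((i+j)/n)).as_rotvec().round(2).tolist())
            print("'"+json.dumps({"travel":tr,"twist":tw})+"'");i+=k
        p,Q=t,M;print("--")
def tool(zdir,ydir):
    z=np.array(zdir,float);z/=np.linalg.norm(z);y=np.array(ydir,float);y-=z*(y@z);y/=np.linalg.norm(y);return np.c_[np.cross(y,z),y,z]
E
python3 - <<'E'
from pl import *
log()
def dn(az): return tool([0,0,-1],[np.cos(az),np.sin(az),0])
plan([([330,-330,340],dn(-.8)),([440,-20,350],dn(-.1)),([500,130,320],dn(.25))],vdeg=10.5,vmm=62)
E
```

```text
'{"travel": [[32, -37, -22], [64, -74, -43], [95, -112, -65], [127, -149, -87], [159, -186, -109]], "twist": [[-0.0, 0.0, -0.07], [-0.0, 0.0, -0.13], [-0.0, 0.0, -0.2], [-0.0, 0.0, -0.27], [-0.0, 0.0, -0.33]]}'
--
'{"travel": [[49, -24, -2], [98, -49, -3], [147, -73, -5], [197, -97, -7], [246, -121, -8]], "twist": [[0.0, 0.0, -0.12], [0.0, 0.0, -0.23], [0.0, 0.0, -0.35], [0.0, 0.0, -0.47], [0.0, 0.0, -0.58]]}'
'{"travel": [[54, 7, -2]], "twist": [[0.0, 0.0, -0.12]]}'
--
'{"travel": [[52, 15, 10], [103, 30, 20], [155, 45, 30]], "twist": [[0.0, 0.0, -0.12], [0.0, 0.0, -0.23], [0.0, 0.0, -0.35]]}'
--
```

```bash
L="python3 -c 'from pl import *;log()'"
python3 -m crank '{"travel":[[32,-37,-22],[64,-74,-43],[95,-112,-65],[127,-149,-87],[159,-186,-109]],"twist":[[0,0,-0.07],[0,0,-0.13],[0,0,-0.2],[0,0,-0.27],[0,0,-0.33]]}' 85; eval $L
python3 -m crank '{"travel":[[49,-24,-2],[98,-49,-3],[147,-73,-5],[197,-97,-7],[246,-121,-8]],"twist":[[0,0,-0.12],[0,0,-0.23],[0,0,-0.35],[0,0,-0.47],[0,0,-0.58]]}'; eval $L
python3 -m crank '{"travel":[[54,7,-2],[105,30,8],[155,50,18]],"twist":[[0,0,-0.12],[0,0,-0.23],[0,0,-0.35]]}'; eval $L
python3 - <<'E'
from pl import *
s=log();print(s)
# relaxed blue-mask refit
c=ctrl.capture("wrist");cv2.imwrite("pics/w1.png",c["img"]);E=c["extrinsics"];print(np.round(E,2).tolist())
import pickle;pickle.dump(c,open("w1.pkl","wb"))
E
```

```text
time: 1.52
tcp_pos: [330.3, -328.7, 341.2]
ee_rot: [3.141, -0.0, 0.77]
force: [0.7, 0.3, -0.2]
width: 85.4
grip_force: 0.0
time: 2.15
tcp_pos: [423.4, -70.5, 348.8]
ee_rot: [3.14, 0.0, 1.351]
force: [1.5, -0.4, 0.1]
width: 85.5
grip_force: 0.0
time: 2.52
tcp_pos: [507.0, 69.7, 330.7]
ee_rot: [3.14, 0.0, 1.702]
force: [1.2, -0.3, 0.7]
width: 85.0
grip_force: 0.0
{'time': 2.525, 'joint_pos': array([-1.74844329e-02, -1.02717696e-01,  1.68001440e+00, -2.14471412e-04,
        1.56253257e+00, -1.48878630e-01]), 'dq': array([ 0.74939682,  0.72512716, -0.49853037, -0.0044619 , -0.22652015,
       -0.20560034]), 'effort': array([ -1.93094082, -39.14736271, -37.55283237,   0.27334657,
         0.45330221,   0.37056782]), 'tcp_pos': array([507.02796302,  69.67439536, 330.67193256]), 'ee_rot': array([3.13988059e+00, 4.73655955e-04, 1.70219170e+00]), 'force': array([ 1.1871341 , -0.32845475,  0.70932092]), 'ft_torque': array([-0.00977014, -0.06261709,  0.0177794 ]), 'grip_force': 0.0, 'width': 85.02805903426011}
[[0.99, -0.13, -0.04, 496.85], [0.13, 0.96, 0.26, 135.88], [0.0, -0.26, 0.96, 474.77], [0.0, 0.0, 0.0, 1.0]]
```

View pics/w1.png

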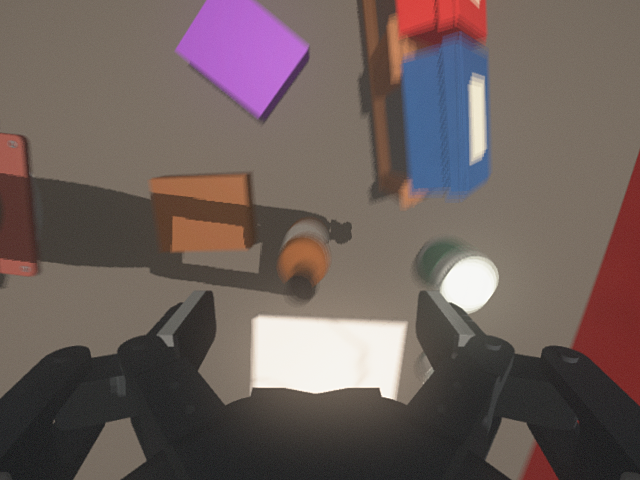

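Wrist view: blue tin at (450,115), red tin at (440,20), bottle (300,265) and can (465,275). The arm was still moving, so the image is blurred. I'll settle, retake it, and refit using all three views.

```bash
python3 -m crank '{"travel":[[0,0,0],[0,0,0]],"twist":[[0,0,0],[0,0,0]]}' >/dev/null
cat > fit2.py <<'E'
from pl import *
import pickle
from scipy.optimize import minimize
cs=pickle.load(open("cs.pkl","rb"));cs["wrist"]=ctrl.capture("wrist");log();pickle.dump(cs,open("cs3.pkl","wb"))
def blue(im):
    h=cv2.cvtColor(im,cv2.COLOR_BGR2HSV);m=((abs(h[...,0].astype(int)-108)<16)&(h[...,1]>110)&(h[...,2]>25)).astype(np.uint8)
    n,l,s,_=cv2.connectedComponentsWithStats(m);k=1+np.argmax(s[1:,4]);m=(l==k).astype(np.uint8)
    c=cv2.findContours(m,cv2.RETR_EXTERNAL,cv2.CHAIN_APPROX_NONE)[0];o=np.zeros_like(m);cv2.drawContours(o,c,-1,1,-1);return o
ms={n:blue(cs[n]["img"]) for n in cs}
B=np.array([[sx*48,sy*60,z] for sx in(-1,1) for sy in(-1,1) for z in(0,36)]);L=np.array([[sx*52,sy*64,z] for sx in(-1,1) for sy in(-1,1) for z in(36,51)])
def rot(yaw,t=np.deg2rad(52)): return R.from_euler("ZY",[yaw,t]).as_matrix()
def ren(n,p):
    o=np.zeros((480,640),np.uint8)
    for P in(B,L):
        q=proj(cs[n],P@rot(p[3]).T+p[:3]);cv2.fillConvexPoly(o,np.round(cv2.convexHull(q.astype(np.float32))*16).astype(np.int32),1,shift=4)
    return o
def iou(n,p): o=ren(n,p);return (o&ms[n]).sum()/(o|ms[n]).sum()
def fit(ns):
    b=None
    for y0 in(.1,.2,.3):
        x=[605,166,105,y0]
        for _ in range(2):
            S=np.array([x]*5);S[1:]+=np.diag([25,25,20,.1]);r=minimize(lambda p:sum(1-iou(n,p) for n in ns),x,method="Nelder-Mead",options=dict(initial_simplex=S));x=r.x
        if b is None or r.fun<b.fun:b=r
    print(ns,b.x.round(3),[round(iou(n,b.x),3) for n in ns]);return b.x
fit(["scene","top"]);p=fit(["scene","top","wrist"]);fit(["top","wrist"]);fit(["scene","wrist"])
print({n:(ms[n].sum(),ren(n,p).sum()) for n in ms})
v=[]
for n in cs:
    im=cs[n]["img"].copy();c=cv2.findContours(ren(n,p),0,1)[0];u=cv2.findContours(ms[n],0,1)[0]
    x,y,w,h=cv2.boundingRect(c[0]);f=260/max(w,h)*.85;M=np.float32([[f,0,130-f*(x+w/2)],[0,f,130-f*(y+h/2)]])
    im=cv2.warpAffine(im,M,(260,260))
    for cc,col in((c,(0,255,0)),(u,(0,255,255))):
        cv2.polylines(im,[np.round(k[:,0]@M[:,:2].T+M[:,2]).astype(np.int32) for k in cc],True,col,1)
    v.append(im)
cv2.imwrite("pics/ov.png",np.hstack(v))
E
python3 fit2.py
```

```text
['scene', 'top'] [6.04939e+02 1.64903e+02 1.01114e+02 2.62000e-01] [np.float64(0.956), np.float64(0.954)]
['scene', 'top', 'wrist'] [6.06196e+02 1.65679e+02 1.04116e+02 2.52000e-01] [np.float64(0.955), np.float64(0.949), np.float64(0.971)]
['top', 'wrist'] [6.06229e+02 1.65989e+02 1.03434e+02 2.54000e-01] [np.float64(0.951), np.float64(0.973)]
['scene', 'wrist'] [6.06059e+02 1.65869e+02 1.04134e+02 2.52000e-01] [np.float64(0.954), np.float64(0.972)]
{'scene': (np.uint64(4077), np.uint64(4268)), 'top': (np.uint64(2838), np.uint64(2989)), 'wrist': (np.uint64(11792), np.uint64(12056))}
```

View pics/ov.png

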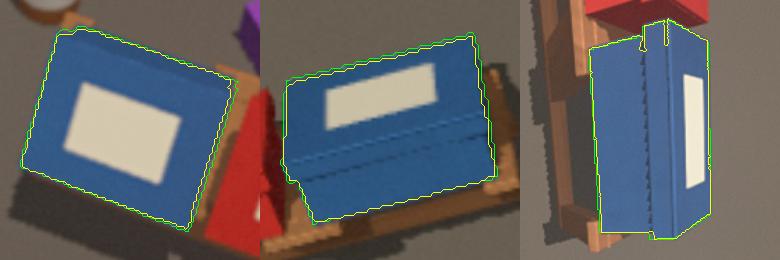

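The three-view fit is consistent: underside centre (606,166,105), yaw 0.252, against about 108 mm height expected from the text. Overlays match in all three crops. Now the pre-grasp, coming in along the slope.

```bash
cat > g.py <<'E'
from pl import *
p=np.array([606,166,105.]);T=R.from_euler("ZY",[.252,np.deg2rad(52)]).as_matrix();C=p+25.5*T[:,2]
M=tool(T[:,0],T[:,2]);G=C-18*T[:,0]+18.7*T[:,0]
E
python3 - <<'E'
from g import *
print(G,M.round(2).tolist());plan([(G-120*T[:,0],M),(G-60*T[:,0],M),(G,M)],vmm=45,vdeg=9)
E
```

```text
[625.87696151 171.11778909 120.14776009] [[-0.25, 0.76, 0.6], [0.97, 0.2, 0.15], [0.0, 0.62, -0.79]]
'{"travel": [[16, 12, 23], [32, 23, 46], [47, 35, 70], [63, 47, 93], [79, 59, 116]], "twist": [[-0.13, 0.01, -0.02], [-0.26, 0.02, -0.05], [-0.4, 0.03, -0.07], [-0.53, 0.03, -0.1], [-0.66, 0.04, -0.12]]}'
--
'{"travel": [[0, 0, 30], [0, 0, 60]], "twist": [[0.0, 0.0, 0.0], [0.0, 0.0, 0.0]]}'
--
'{"travel": [[0, 0, 30], [0, 0, 60]], "twist": [[0.0, 0.0, 0.0], [0.0, 0.0, 0.0]]}'
--
```

```bash
L="python3 -c 'from pl import *;log()'"
python3 -m crank '{"travel":[[16,12,23],[32,23,46],[47,35,70],[63,47,93],[79,59,116]],"twist":[[-0.13,0.01,-0.02],[-0.26,0.02,-0.05],[-0.4,0.03,-0.07],[-0.53,0.03,-0.1],[-0.66,0.04,-0.12]]}' 72 >/dev/null; eval $L
python3 -m crank '{"travel":[[0,0,0],[0,0,0],[0,0,0]],"twist":[[0,0,0],[0,0,0],[0,0,0]]}'; eval $L
python3 - <<'E'
from g import *
plan([(G-60*T[:,0],M),(G,M)],vmm=25,vdeg=9)
c=ctrl.capture("wrist")
im=c["img"].copy()
B=np.array([[sx*48,sy*60,z] for sx in(-1,1) for sy in(-1,1) for z in(0,48)]+[[sx*52,sy*64,z] for sx in(-1,1) for sy in(-1,1) for z in(36,51)])
for q in proj(c,B@T.T+p): cv2.circle(im,tuple(int(v) for v in q),3,(0,255,0),-1)
s=ctrl.state()
cv2.imwrite("pics/w3.png",im);print(s["joint_pos"],s["tcp_pos"])
E
```

```text
time: 3.88
tcp_pos: [556.8, 153.0, 217.9]
ee_rot: [2.477, 0.002, 1.821]
force: [0.2, 0.9, -0.3]
width: 72.3
grip_force: 0.0
'{"travel": [[0, -1, 20], [0, -3, 41], [0, -4, 61]], "twist": [[0.0, 0.0, -0.0], [0.0, 0.0, -0.0], [0.0, 0.0, -0.0]]}'
--
'{"travel": [[0, 0, 20], [0, 0, 40], [0, 0, 60]], "twist": [[0.0, 0.0, 0.0], [0.0, 0.0, 0.0], [0.0, 0.0, 0.0]]}'
--
[ 0.06682818 -0.35358677  2.23414156  0.19376382  0.61404299 -0.30523406] [556.52239102 153.15005894 217.38677156]
```

View pics/w3.png

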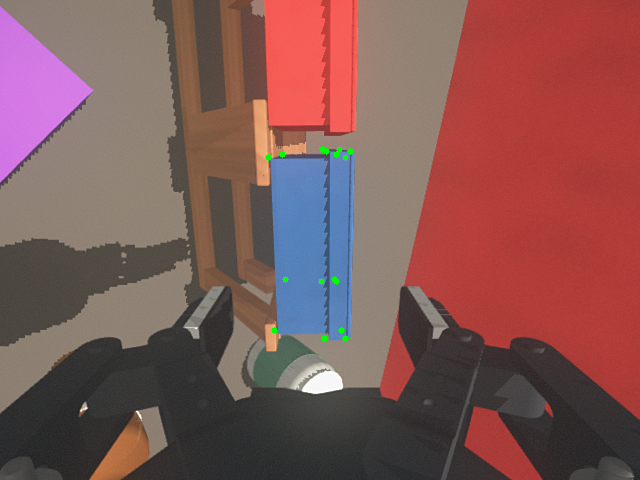

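Predicted corners land within about 2 mm of the tin edges (rows 150–340, columns 270–354), and the fingers straddle it. Going in and closing.

```bash

python3 -m crank '{"travel":[[0,-1,25],[0,-2,50],[0,-3,75],[0,-3,98],[0,-3,120]],"twist":[[0,0,0],[0,0,0],[0,0,0],[0,0,0],[0,0,0]]}'
python3 -m crank '{"travel":[[0,0,0],[0,0,0]],"twist":[[0,0,0],[0,0,0]]}'
python3 -c "
from g import *
s=log();print(T.T@(s['tcp_pos']-G),s['joint_pos'])"
```

```text
time: 4.55
tcp_pos: [625.5, 171.3, 118.4]
ee_rot: [2.48, 0.001, 1.822]
force: [-0.5, -0.1, -0.0]
width: 72.2
grip_force: 0.0
time: 4.8
tcp_pos: [624.2, 171.2, 118.7]
ee_rot: [2.48, 0.001, 1.822]
force: [-0.7, -0.2, 0.1]
width: 72.3
grip_force: 0.0
[ 0.14849457  0.4997985  -2.0882399 ] [ 0.09737776  0.00726001  2.13540263  0.27137191  0.35501188 -0.37760133]
```

```bash

python3 -m crank '{"travel":[[0,1,0],[0,1,0],[0,1,0],[0,1,0],[0,1,0]],"twist":[[0,0,0],[0,0,0],[0,0,0],[0,0,0],[0,0,0]]}' 35
cat > kin.py <<'E'
from pl import *
from scipy.optimize import least_squares
D=[json.loads(l) for l in open("log.jsonl")]
Ry=lambda a:R.from_euler("y",a);Rz=lambda a:R.from_euler("z",a)
# p: h,a1,b, L2,e2, L4,e4, d6, gx,gy
def fk(p,q,full=False):
    h,a1,b,L2,e2,L4,e4,d=p
    A=Rz(q[0]);x=A.apply([a1,b,h]);A=A*Ry(q[1]);x=x+A.apply([e2,0,L2]);A=A*Ry(q[2]);x=x+A.apply([e4,0,L4]);W=x
    A=A*Rz(q[3]*sg[0])*Ry(q[4]);x=x+A.apply([0,0,d]);A=A*Rz(q[5]*sg[1]+off)
    return x,A,W
if __name__=="__main__":
    s=log();D.append([list(s[k]) for k in("joint_pos","tcp_pos","ee_rot")])
    print(len(D))
    for s4 in(1,-1):
      for s6 in(1,-1):
        sg=(s4,s6)
        for off in(-np.pi/2,np.pi/2,0,np.pi):
            e=[(fk([0]*8,q)[1].inv()*R.from_euler("xyz",r)).magnitude() for q,_,r in D]
            if max(e)<.3: print(sg,off,np.round(e,3));break
        else: continue
        f=lambda p:np.concatenate([fk(p,q)[0]-np.array(t) for q,t,_ in D]+[(np.array(p)-[300,0,75,400,0,400,0,200])*1e-3])
        r=least_squares(f,[300,0,75,400,0,400,0,200]);print(r.x.round(1),abs(r.fun[:-8]).max())
E
python3 kin.py
```

```text
time: 5.42
tcp_pos: [626.6, 171.7, 122.1]
ee_rot: [2.475, 0.002, 1.822]
force: [-0.2, 0.4, 6.1]
width: 50.6
grip_force: 54.9
10
(1, 1) 1.5707963267948966 [0. 0. 0. 0. 0. 0. 0. 0. 0. 0.]
[311.1   0.   78.6 411.6   0.  547.7  52.4 333.9] 0.0004929558585047289
```

The grip holds (50.6 mm, 55 N) and the fitted kinematics match the logged states exactly. Next I plan the flip, with joint 4 turning about π, and the lay-down on the far lid edge.

```bash
cat > k2.py <<'E'
import kin;from kin import *
kin.sg=(1,1);kin.off=np.pi/2
P=[311.1,0,78.6,411.6,0,547.7,52.4,333.9]
lo=np.array([-2.98,-.91,.09,-1.24,.2,-2.68])+.03;hi=np.array([2.98,2.08,2.57,4.39,2.65,2.68])-.03
def ik(x,M,q0):
    M=R.from_matrix(M) if not isinstance(M,R) else M
    def f(q):
        a,A,_=fk(P,q);return np.r_[(a-x)/100,(A.inv()*M).as_rotvec()]
    r=least_squares(f,np.clip(q0,lo+.001,hi-.001),bounds=(lo,hi));return r.x,np.abs(r.fun).max()
S=np.array([553,-232,12.])
def final(phi,al,c=S,lift=0):
    """tool pose with far lid edge resting on slab, tin centre over c"""
    z=np.array([np.cos(al)*np.cos(phi),np.cos(al)*np.sin(phi),-np.sin(al)]);d=np.array([-np.sin(al)*np.cos(phi),-np.sin(al)*np.sin(phi),-np.cos(al)])
    M=tool(z,d);ctr=np.array([c[0],c[1],0.]);ctr[2]=12+lift+25.5*np.cos(al)+52*np.sin(al);return ctr+.7*z,M
E
python3 - <<'E'
from k2 import *
q0=ctrl.state()["joint_pos"]
for al in(.3,.1):
  for phi in np.arange(-1.6,1.0,.2):
    x,M=final(phi,al,lift=0);b=min((ik(x,M,np.r_[np.arctan2(x[1],x[0])-.1,j2,2.2,j4,.6,j6]) for j4 in(2.4,3.9) for j6 in(-.5,.5) for j2 in(-.5,.2)),key=lambda r:r[1])
    print(al,round(phi,2),b[0].round(2),round(b[1],4),fk(P,b[0])[2].round())
E
```

```text
0.3 -1.6 [-0.04  0.66  2.08  4.36  1.22 -0.27] 0.4341 [420.  61. 112.]
0.3 -1.4 [-0.05  0.62  2.11  4.36  1.18 -0.33] 0.253 [416.  59. 125.]
0.3 -1.2 [-0.06  0.57  2.13  4.36  1.11 -0.41] 0.0789 [412.  55. 141.]
0.3 -1.0 [-0.11  0.5   2.22  4.19  1.03 -0.38] 0.0 [381.  36. 150.]
0.3 -0.8 [-0.25  0.45  2.33  3.79  0.97 -0.22] 0.0 [331.  -4. 150.]
0.3 -0.6 [-0.45  0.42  2.41  3.32  0.96 -0.06] 0.0 [290. -52. 150.]
0.3 -0.4 [-0.68  0.4   2.44  2.82  0.99  0.09] 0.0 [ 260. -108.  150.]
0.3 -0.2 [-0.88  0.42  2.42  2.37  1.04  0.23] 0.0 [ 241. -169.  150.]
0.3 -0.0 [-1.02  0.45  2.34  1.99  1.1   0.34] 0.0 [ 235. -232.  150.]
0.3 0.2 [-1.09  0.5   2.22  1.7   1.19  0.44] 0.0 [ 241. -295.  150.]
0.3 0.4 [-1.12  0.57  2.08  1.47  1.28  0.51] 0.0 [ 260. -356.  150.]
0.3 0.6 [-1.11  0.64  1.93  1.29  1.39  0.57] 0.0 [ 290. -412.  150.]
0.3 0.8 [-1.09  0.73  1.77  1.14  1.51  0.61] 0.0 [ 331. -460.  150.]
0.1 -1.6 [-0.01  0.86  1.96  4.36  1.46 -0.28] 0.3871 [436.  73.  42.]
0.1 -1.4 [-0.01  0.82  1.99  4.36  1.4  -0.3 ] 0.2047 [430.  74.  58.]
0.1 -1.2 [-0.01  0.77  2.02  4.36  1.35 -0.33] 0.023 [426.  74.  74.]
0.1 -1.0 [-0.09  0.73  2.14  4.1   1.31 -0.22] 0.0 [374.  47.  76.]
0.1 -0.8 [-0.23  0.71  2.26  3.73  1.32 -0.1 ] 0.0 [322.   6.  76.]
0.1 -0.6 [-0.44  0.7   2.33  3.3   1.36 -0.02] 0.0 [279. -45.  76.]
0.1 -0.4 [-0.69  0.7   2.36  2.85  1.39  0.02] 0.0 [ 248. -103.   76.]
0.1 -0.2 [-0.91  0.7   2.34  2.42  1.39  0.07] 0.0 [ 228. -166.   76.]
0.1 -0.0 [-1.06  0.71  2.26  2.06  1.39  0.15] 0.0 [ 221. -232.   76.]
0.1 0.2 [-1.13  0.73  2.15  1.78  1.41  0.26] 0.0 [ 228. -298.   76.]
0.1 0.4 [-1.15  0.77  2.01  1.55  1.47  0.36] 0.0 [ 248. -361.   76.]
0.1 0.6 [-1.14  0.83  1.86  1.38  1.56  0.45] 0.0 [ 279. -419.   76.]
0.1 0.8 [-1.11  0.89  1.69  1.23  1.66  0.52] 0.0 [ 322. -470.   76.]
```

```bash
cat > p3.py <<'E'
from k2 import *
s=ctrl.state();q0=s["joint_pos"];x0=np.array(s["tcp_pos"]);M0=R.from_euler("xyz",s["ee_rot"])
Bx=np.array([[a*64,b,c*52] for a in(-1,1) for b in(-26,26) for c in(-1,1)])  # tin in tool axes
seg=[("cart",x0+[0,0,12],M0,.0),("cart",x0+[-20,0,205],M0,0)]
q1,e1=ik(x0+[-20,0,205],M0,q0);print(q1.round(2),e1)
xf,Mf=final(0,.3,lift=230);qf,ef=ik(xf,Mf,[-1.02,.3,2.0,1.99,1.1,.34]);print(qf.round(2),ef)
n=14
w=[fk(P,q1+(qf-q1)*(1-np.cos(np.pi*i/n))/2) for i in range(n+1)]
w=[fk(P,q1+(qf-q1)*i/n) for i in range(n+1)]
for a,b in zip(w[:-1],w[1:]):
    print(b[0].round(),"wr",b[2].round(),"minz",round((b[1].apply(Bx)+b[0])[:,2].min()),"step",round(np.linalg.norm(b[0]-a[0])),round(np.rad2deg((a[1].inv()*b[1]).magnitude()),1))
plan([(x0+[0,0,12],M0),(x0+[-20,0,205],M0)],vmm=42)
for i in range(0,n,5):
    A=w[i];print(json.dumps({"travel":[A[1].inv().apply(w[j][0]-A[0]).round().astype(int).tolist() for j in range(i+1,min(i+6,n+1))],"twist":[(A[1].inv()*w[j][1]).as_rotvec().round(2).tolist() for j in range(i+1,min(i+6,n+1))]}))
E
python3 p3.py
```

```text
[ 0.1  -0.3   1.99  0.13  0.8  -0.21] 5.252187573745458e-13
[-1.02 -0.31  2.41  1.57  0.95  1.12] 2.4167547962861137e-11
[604. 147. 307.] wr [411.  88. 573.] minz 240 step 32 13.6
[601. 124. 291.] wr [412.  55. 557.] minz 216 step 29 13.6
[598. 101. 277.] wr [410.  22. 542.] minz 196 step 26 13.7
[596.  79. 266.] wr [406.  -9. 526.] minz 183 step 25 13.7
[595.  57. 259.] wr [398. -40. 510.] minz 175 step 24 13.8
[594.  33. 254.] wr [388. -70. 495.] minz 172 step 24 13.8
[594.   9. 251.] wr [375. -98. 480.] minz 166 step 25 13.8
[593. -18. 251.] wr [ 360. -124.  465.] minz 165 step 27 13.8
[592. -47. 253.] wr [ 343. -148.  450.] minz 168 step 29 13.7
[590. -79. 256.] wr [ 324. -169.  436.] minz 176 step 32 13.7
[ 586. -114.  261.] wr [ 303. -189.  421.] minz 188 step 35 13.6
[ 579. -151.  267.] wr [ 281. -206.  407.] minz 203 step 38 13.6
[ 569. -190.  274.] wr [ 258. -220.  394.] minz 221 step 42 13.5
[ 554. -232.  282.] wr [ 235. -232.  380.] minz 241 step 45 13.4
'{"travel": [[0, 7, -9]], "twist": [[0.0, 0.0, 0.0]]}'
--
'{"travel": [[1, 21, -33], [2, 42, -65], [3, 62, -98], [4, 83, -131], [5, 104, -164]], "twist": [[0.0, 0.0, 0.0], [0.0, 0.0, 0.0], [0.0, 0.0, 0.0], [0.0, 0.0, 0.0], [0.0, 0.0, 0.0]]}'
--
{"travel": [[-23, -19, 10], [-45, -36, 18], [-66, -51, 24], [-87, -64, 27], [-108, -74, 29]], "twist": [[0.02, 0.03, 0.23], [0.04, 0.05, 0.47], [0.05, 0.08, 0.71], [0.05, 0.11, 0.95], [0.05, 0.14, 1.18]]}
{"travel": [[-16, 17, -3], [-31, 37, -9], [-45, 58, -17], [-60, 81, -27], [-75, 105, -40]], "twist": [[-0.0, 0.05, 0.24], [-0.0, 0.1, 0.47], [-0.01, 0.16, 0.7], [-0.01, 0.24, 0.93], [-0.01, 0.32, 1.15]]}
{"travel": [[21, 24, -15], [43, 49, -34], [64, 76, -57], [84, 106, -84]], "twist": [[0.02, 0.09, 0.22], [0.05, 0.18, 0.44], [0.09, 0.28, 0.65], [0.15, 0.38, 0.85]]}
```

```bash
sed -i 's/-20,0,205/-30,0,285/g; s/lift=230/lift=310/; s/^n=14/n=20/; s/vmm=42/vmm=40/' p3.py; python3 p3.py
```

```text
[ 0.11 -0.35  1.88  0.11  0.96 -0.18] 8.504752457838549e-11
[-1.02 -0.46  2.35  1.42  0.97  1.39] 9.198288353218232e-11
[597. 155. 395.] wr [400.  98. 659.] minz 331 step 20 9.4
[597. 139. 385.] wr [402.  76. 648.] minz 314 step 19 9.4
[597. 123. 375.] wr [402.  53. 638.] minz 300 step 19 9.5
[597. 107. 367.] wr [402.  31. 627.] minz 287 step 18 9.5
[597.  91. 360.] wr [399.   9. 616.] minz 277 step 18 9.6
[597.  74. 354.] wr [396. -13. 606.] minz 270 step 17 9.6
[597.  58. 349.] wr [391. -34. 595.] minz 265 step 17 9.6
[598.  40. 346.] wr [385. -55. 584.] minz 262 step 18 9.6
[598.  23. 343.] wr [377. -75. 574.] minz 260 step 18 9.6
[598.   4. 341.] wr [368. -94. 563.] minz 256 step 19 9.6
[598. -15. 341.] wr [ 359. -112.  553.] minz 254 step 19 9.6
[597. -35. 341.] wr [ 348. -130.  542.] minz 255 step 20 9.6
[596. -57. 341.] wr [ 336. -146.  532.] minz 257 step 21 9.6
[593. -79. 343.] wr [ 324. -162.  522.] minz 261 step 22 9.6
[ 590. -102.  345.] wr [ 310. -176.  511.] minz 267 step 24 9.6
[ 586. -127.  348.] wr [ 296. -190.  501.] minz 275 step 25 9.5
[ 581. -152.  351.] wr [ 282
[... 657 characters left out ...]
ist": [[0.01, 0.02, 0.16], [0.01, 0.04, 0.33], [0.02, 0.06, 0.49], [0.02, 0.08, 0.66], [0.02, 0.1, 0.82]]}
{"travel": [[-16, 7, 1], [-31, 15, 0], [-47, 23, -1], [-62, 33, -3], [-77, 42, -6]], "twist": [[-0.0, 0.02, 0.17], [-0.01, 0.05, 0.33], [-0.01, 0.08, 0.5], [-0.02, 0.11, 0.66], [-0.03, 0.15, 0.82]]}
{"travel": [[-2, 18, -5], [-4, 38, -12], [-6, 57, -20], [-9, 78, -28], [-11, 99, -39]], "twist": [[-0.0, 0.04, 0.16], [-0.0, 0.08, 0.32], [-0.0, 0.13, 0.49], [0.0, 0.19, 0.64], [0.01, 0.24, 0.8]]}
{"travel": [[16, 16, -10], [32, 33, -22], [48, 50, -35], [64, 68, -51], [80, 87, -68]], "twist": [[0.02, 0.06, 0.16], [0.04, 0.12, 0.31], [0.06, 0.18, 0.46], [0.09, 0.24, 0.61], [0.13, 0.3, 0.76]]}
```

Lift, then check before the flip.

```bash

python3 -m crank '{"travel":[[0,4,-5],[0,8,-10]],"twist":[[0,0,0],[0,0,0]]}'
python3 -m crank '{"travel":[[1,20,-30],[2,41,-64],[3,62,-98],[4,83,-132],[5,104,-166]],"twist":[[0,0,0],[0,0,0],[0,0,0],[0,0,0],[0,0,0]]}'
python3 -m crank '{"travel":[[1,20,-30],[2,38,-60],[2,41,-66]],"twist":[[0,0,0],[0,0,0],[0,0,0]]}'
python3 - <<'E'
from pl import *
s=log();print(s["joint_pos"].round(3),s["ft_torque"])
a=ctrl.capture("scene")["img"];b=ctrl.capture("wrist")["img"];cv2.imwrite("pics/lift.png",cv2.resize(np.hstack([a[60:420,160:560],b[:360,120:520]]),None,fx=1,fy=1))
E
```

```text
time: 5.68
tcp_pos: [623.5, 171.5, 130.6]
ee_rot: [2.483, 0.001, 1.822]
force: [-0.3, -0.1, -3.8]
width: 50.3
grip_force: 58.6
time: 6.3
tcp_pos: [602.9, 171.4, 326.4]
ee_rot: [2.483, 0.001, 1.822]
force: [0.5, -0.3, -2.4]
width: 50.3
grip_force: 58.5
time: 6.68
tcp_pos: [596.0, 171.7, 406.6]
ee_rot: [2.476, 0.002, 1.822]
force: [0.2, -0.5, -3.7]
width: 50.4
grip_force: 58.8
[ 0.105 -0.354  1.88   0.108  0.958 -0.178] [-0.15071194  0.6065807   0.00928921]
```

View pics/lift.png

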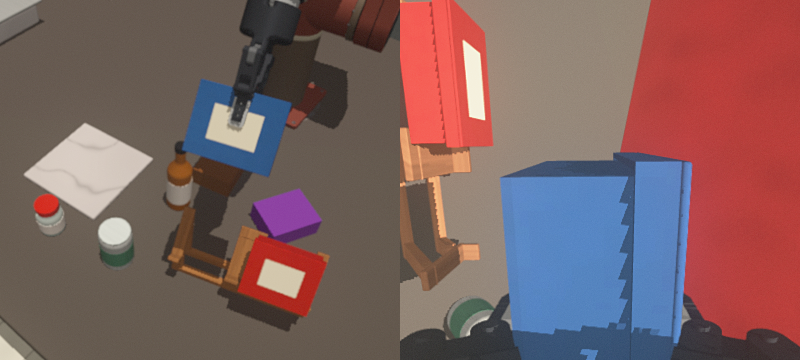

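The tin is held with its lid shut and the red tin is undisturbed. Now the flip.

```bash

python3 -m crank '{"travel":[[-16,-10,7],[-32,-20,13],[-47,-29,18],[-63,-37,22],[-78,-45,25]],"twist":[[0.01,0.02,0.16],[0.01,0.04,0.33],[0.02,0.06,0.49],[0.02,0.08,0.66],[0.02,0.1,0.82]]}'
python3 -m crank '{"travel":[[-16,7,1],[-31,15,0],[-47,23,-1],[-62,33,-3],[-77,42,-6]],"twist":[[0,0.02,0.17],[-0.01,0.05,0.33],[-0.01,0.08,0.5],[-0.02,0.11,0.66],[-0.03,0.15,0.82]]}'
python3 -m crank '{"travel":[[-2,18,-5],[-4,38,-12],[-6,57,-20],[-9,78,-28],[-11,99,-39]],"twist":[[0,0.04,0.16],[0,0.08,0.32],[0,0.13,0.49],[0,0.19,0.64],[0.01,0.24,0.8]]}'
python3 -m crank '{"travel":[[16,16,-10],[32,33,-22],[48,50,-35],[64,68,-51],[80,87,-68]],"twist":[[0.02,0.06,0.16],[0.04,0.12,0.31],[0.06,0.18,0.46],[0.09,0.24,0.61],[0.13,0.3,0.76]]}'
python3 -m crank '{"travel":[[0,0,0],[0,0,0]],"twist":[[0,0,0],[0,0,0]]}'
python3 - <<'E'
from k2 import *
s=log();print(s["joint_pos"].round(2))
c=ctrl.capture("top")
ds=ctrl.masks_of("top","slab");print([(d["xy"],d["conf"]) for d in ds])
im0=__import__("pickle").load(open("cs.pkl","rb"))["top"]
h=cv2.cvtColor(im0["img"],cv2.COLOR_BGR2HSV);m=((h[...,1]<60)&(h[...,2]>150)).astype(np.uint8);m[:,:350]=0;m[:170]=0
cc=max(cv2.findContours(m,0,1)[0],key=cv2.contourArea);r=cv2.minAreaRect(cc);b=cv2.boxPoints(r);W=np.array([atz(ray(im0,p),12) for p in b]);print(r,W.round(),W.mean(0),[np.linalg.norm(W[i]-W[i-1]).round() for i in range(4)])
xf,Mf=final(0,.3,c=W.mean(0),lift=40);plan([(xf,Mf),final(0,.3,c=W.mean(0),lift=6)],vmm=45)
E
```

```text
time: 7.4
tcp_pos: [594.5, 90.4, 351.8]
ee_rot: [2.699, -0.538, 1.153]
force: [-0.1, -0.1, -3.4]
width: 50.3
grip_force: 58.8
time: 8.02
tcp_pos: [595.7, 4.6, 333.3]
ee_rot: [-2.925, -0.811, 0.114]
force: [0.2, 0.7, -3.3]
width: 50.1
grip_force: 58.5
time: 8.65
tcp_pos: [588.2, -101.8, 336.9]
ee_rot: [-2.209, -0.548, -0.936]
force: [0.4, -0.1, -3.4]
width: 50.2
grip_force: 58.5
time: 9.28
tcp_pos: [552.7, -232.4, 354.7]
ee_rot: [-1.888, 0.008, -1.568]
force: [0.8, -0.6, -3.8]
width: 50.4
grip_force: 58.5
time: 9.52
tcp_pos: [553.5, -231.3, 356.2]
ee_rot: [-1.888, 0.001, -1.563]
force: [-0.6, 0.3, -2.9]
width: 50.5
grip_force: 58.7
[-1.02 -0.46  2.34  1.4   0.97  1.4 ]
[]
((421.09539794921875, 240.7169189453125), (101.3991928100586, 101.17731475830078), 86.8201675415039) [[ 662. -111.   12.]
 [ 677. -342.   12.]
 [ 446. -354.   12.]
 [ 433. -124.   12.]] [ 554.35512076 -232.80205887   12.        ] [np.float64(229.0), np.float64(232.0), np.float64(231.0), np.float64(230.0)]
'{"travel": [[0, 42, 14], [1, 84, 28], [1, 126, 42], [1, 168, 56], [2, 210, 70]], "twist": [[0.0, 0.0, 0.0], [0.01, 0.0, 0.0], [0.01, 0.0, 0.0], [0.01, 0.01, 0.0], [0.01, 0.01, 0.0]]}'
'{"travel": [[0, 42, 13]], "twist": [[0.0, 0.0, 0.0]]}'
--
'{"travel": [[0, 32, 10]], "twist": [[0.0, 0.0, 0.0]]}'
--
```

Flipped with the grip steady. The slab measures 230 mm square, centred at (554,-233). Descending to just above it.

```bash

python3 -m crank '{"travel":[[0,40,16],[0,82,32],[1,124,48],[1,166,63],[1,208,78]],"twist":[[0,0,0],[0,0,0],[0,0,0],[0,0,0],[0,0,0]]}'
python3 -m crank '{"travel":[[0,30,10],[0,55,18],[0,60,19],[0,60,19]],"twist":[[0,0,0],[0,0,0],[0,0,0],[0,0,0]]}'
python3 - <<'E'
from k2 import *
s=log();x=np.array(s["tcp_pos"]);A=R.from_euler("xyz",s["ee_rot"]);print(s["joint_pos"].round(2),A.as_matrix().round(3).tolist())
e=[(A.apply([a*64,25.5,52-.7])+x).round(1).tolist() for a in(-1,1)];print("far lid edge",e)
a=ctrl.capture("scene")["img"];cv2.imwrite("pics/low.png",cv2.resize(a[80:330,120:420],None,fx=2.5,fy=2.3))
E
```

```text
time: 10.25
tcp_pos: [564.3, -232.5, 135.2]
ee_rot: [-1.886, -0.001, -1.563]
force: [0.7, -0.3, -2.8]
width: 50.7
grip_force: 58.7
time: 10.75
tcp_pos: [563.6, -232.5, 73.7]
ee_rot: [-1.885, 0.001, -1.563]
force: [0.9, 0.2, -3.0]
width: 50.7
grip_force: 58.8
[-1.    0.37  2.34  1.96  1.05  0.42] [[0.008, -0.309, 0.951], [-1.0, -0.001, 0.008], [-0.001, -0.951, -0.309]]
far lid edge [[604.0, -168.1, 33.6], [605.0, -296.1, 33.5]]
```

View pics/low.png

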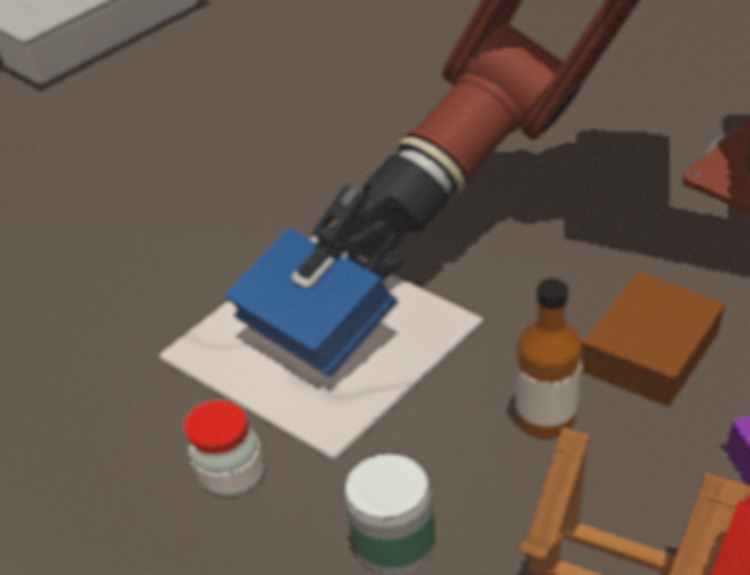

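The picture shows the tin upside down with its lid below, over the slab at (310,300) in the crop. About 21 mm remain until the far edge touches, so I'll lower in small steps and watch the force.

```bash

python3 -m crank '{"travel":[[0,6,2],[0,12,4],[0,15,5],[0,15,5]],"twist":[[0,0,0],[0,0,0],[0,0,0],[0,0,0]]}'
python3 -m crank '{"travel":[[0,2,1],[0,2,1]],"twist":[[0,0,0],[0,0,0]]}'|grep -E "tcp|force:"
python3 -m crank '{"travel":[[0,2,0],[0,2,0]],"twist":[[0,0,0],[0,0,0]]}'|grep -E "tcp|force:"
```

```text
time: 11.3
tcp_pos: [563.2, -232.4, 57.3]
ee_rot: [-1.886, 0.002, -1.564]
force: [0.2, 0.3, -3.3]
width: 50.4
grip_force: 58.7
tcp_pos: [563.7, -232.5, 55.3]
force: [0.5, 0.7, -3.7]
grip_force: 58.7
tcp_pos: [563.0, -232.4, 53.3]
force: [-0.4, -0.3, -4.0]
grip_force: 58.7
```

```bash

python3 -m crank '{"travel":[[0,1,0],[0,1,1]],"twist":[[0,0,0],[0,0,0]]}'|grep -E "tcp|force:"
python3 -m crank '{"travel":[[0,1,0],[0,1,0]],"twist":[[0,0,0],[0,0,0]]}'|grep -E "tcp|force:"
python3 -m crank '{"travel":[[0,1,0],[0,1,0]],"twist":[[0,0,0],[0,0,0]]}'|grep -E "tcp|force:"
```

```text
tcp_pos: [563.6, -232.5, 52.2]
force: [0.1, -0.5, -3.6]
grip_force: 58.7
tcp_pos: [563.6, -232.6, 51.8]
force: [1.5, 0.4, -0.2]
grip_force: 58.6
tcp_pos: [563.6, -232.7, 51.5]
force: [1.2, 1.0, 3.4]
grip_force: 58.6
```

Contact is at z≈51.8. If the finger slid out from under the lid at this tilt, it would drag the tin. So I'll pivot the gripped tin steeply about its far edge, where the finger carries almost nothing. Then I'll loosen slightly, slide the fingers back to the near edge and lower it gently.

```bash
cat > p4.py <<'E'
from k2 import *
def pose(E,al,yd,zd,phi=0.008):
    """tool pose with axis tilt al; far edge E lies at tool (0,yd,zd)"""
    z=np.array([np.cos(al)*np.cos(phi),np.cos(al)*np.sin(phi),-np.sin(al)]);d=np.array([-np.sin(al)*np.cos(phi),-np.sin(al)*np.sin(phi),-np.cos(al)])
    M=tool(z,d);return np.array(E)-M@[0,yd,zd],M
def rows(ws):
    for i in range(0,len(ws)-1,5):
        A=ws[i];Q=R.from_matrix(A[1]);k=range(i+1,min(i+6,len(ws)))
        print(json.dumps({"travel":[np.round(Q.inv().apply(ws[j][0]-A[0]),1).tolist() for j in k],"twist":[(Q.inv()*R.from_matrix(ws[j][1])).as_rotvec().round(3).tolist() for j in k]}))
E
python3 - <<'E'
from p4 import *
s=log();x=np.array(s["tcp_pos"]);A=R.from_euler("xyz",s["ee_rot"]);E=x+A.apply([0,25.3,51.3]);al=-np.arcsin(A.as_matrix()[2,2]);print(E,al)
E2=E+[0,0,.7]
ws=[(x,A.as_matrix())]+[pose(E2,a,25.3,51.3) for a in np.linspace(al,1.0,9)[1:]];rows(ws)
q=s["joint_pos"]
for w in ws+[pose(E2,1.,25.3,51.3+38),pose(E2,.6,25.3,89),pose(E2,.17,25.3,89),pose(E2,.17,25.3,150)]: q,e=ik(w[0],w[1],q);print(q.round(2),round(e,4))
E
```

```text
[ 604.68107969 -232.38530891   11.69304389] 0.31167843700204023
{"travel": [[-0.0, -5.0, 2.1], [-0.0, -9.1, 4.9], [-0.0, -12.9, 7.9], [-0.0, -16.5, 11.3], [-0.0, -19.8, 15.0]], "twist": [[-0.086, -0.0, -0.001], [-0.172, -0.0, -0.001], [-0.258, -0.0, -0.001], [-0.344, 0.0, -0.001], [-0.43, 0.0, -0.001]]}
{"travel": [[-0.0, -4.3, 2.4], [-0.0, -8.4, 5.1], [-0.0, -12.3, 8.2]], "twist": [[-0.086, 0.0, 0.0], [-0.172, 0.0, 0.0], [-0.258, 0.0, 0.0]]}
[-1.    0.45  2.32  1.99  1.08  0.36] 0.0
[-0.96  0.35  2.32  1.94  0.95  0.47] 0.0
[-0.93  0.27  2.32  1.85  0.83  0.61] 0.0
[-0.88  0.21  2.3   1.73  0.73  0.77] 0.0
[-0.84  0.17  2.27  1.57  0.64  0.96] 0.0
[-0.8   0.14  2.23  1.37  0.57  1.2 ] 0.0
[-0.76  0.13  2.18  1.13  0.54  1.46] 0.0
[-0.71  0.14  2.12  0.89  0.55  1.72] 0.0
[-0.68  0.15  2.05  0.67  0.58  1.95] 0.0
[-0.7   0.05  2.09  0.63  0.65  1.99] 0.0
[-0.94  0.08  2.35  1.57  0.73  0.91] 0.0
[-1.15  0.58  2.34  1.94  1.32  0.21] 0.0
[-1.36  0.53  2.42  1.74  1.36  0.19] 0.0
```

```bash

python3 -m crank '{"travel":[[0,-5,2],[0,-9,5],[0,-13,8],[0,-16.5,11],[0,-20,15]],"twist":[[-0.086,0,0],[-0.172,0,0],[-0.258,0,0],[-0.344,0,0],[-0.43,0,0]]}'|grep -E "tcp|rot|force:"
python3 -m crank '{"travel":[[0,-4.3,2.4],[0,-8.4,5],[0,-12.3,8],[0,-12.3,8]],"twist":[[-0.086,0,0],[-0.172,0,0],[-0.258,0,0],[-0.258,0,0]]}'
python3 - <<'E'
from p4 import *
s=log();x=np.array(s["tcp_pos"]);A=R.from_euler("xyz",s["ee_rot"]);print(x+A.apply([0,25.3,51.3]),-np.arcsin(A.as_matrix()[2,2]),A.as_matrix()[:,2])
E
```

```text
tcp_pos: [583.6, -233.5, 65.6]
ee_rot: [-2.317, -0.001, -1.566]
force: [-0.7, 0.1, -2.2]
grip_force: 58.6
time: 13.68
tcp_pos: [599.1, -232.5, 69.5]
ee_rot: [-2.571, -0.001, -1.561]
force: [-0.6, -0.6, -4.3]
width: 50.5
grip_force: 58.8
[ 605.52605884 -232.47795323   12.63346406] 1.000497212782599 [ 0.53986763  0.00418499 -0.84173953]
```

```bash

python3 -m crank '{"travel":[[0,0.5,0.8],[0,0.5,0.8]],"twist":[[0,0,0],[0,0,0]]}'|grep -E "tcp|force:"
python3 -m crank '{"travel":[[0,0.2,0.3],[0,0.2,0.3]],"twist":[[0,0,0],[0,0,0]]}'|grep -E "tcp|force:"
```

```text
tcp_pos: [598.6, -232.8, 68.7]
force: [1.7, 0.4, 7.0]
grip_force: 59.8
tcp_pos: [598.6, -232.8, 68.6]
force: [0.7, 1.5, 8.5]
grip_force: 60.2
```

```bash

python3 -m crank '{"travel":[[0,-0.1,-0.3],[0,-0.1,-0.3]],"twist":[[0,0,0],[0,0,0]]}' 52|grep -E "force:|width"
python3 -m crank '{"travel":[[0,0,0],[0,0,0],[0,0,0]],"twist":[[0,0,0],[0,0,0],[0,0,0]]}' 55|grep -E "force:|width"
python3 -m crank '{"travel":[[0,0,-5],[0,0,-10]],"twist":[[0,0,0],[0,0,0]]}' |grep -E "force:|width|tcp"
python3 - <<'E'
from p4 import *
a=ctrl.capture("scene")["img"];b=ctrl.capture("wrist")["img"];cv2.imwrite("pics/steep.png",np.hstack([cv2.resize(a[130:280,170:320],(400,400)),cv2.resize(b,(400,300))[:,:].copy() if 0 else cv2.resize(b[:, 80:560],(400,400))]))
E
```

```text
force: [2.2, 0.9, 3.5]
width: 52.0
grip_force: 3.7
force: [-0.3, -0.7, -0.1]
width: 55.0
grip_force: 0.0
tcp_pos: [592.1, -232.2, 75.9]
force: [0.8, 0.1, -0.7]
width: 55.1
grip_force: 0.1
```

View pics/steep.png

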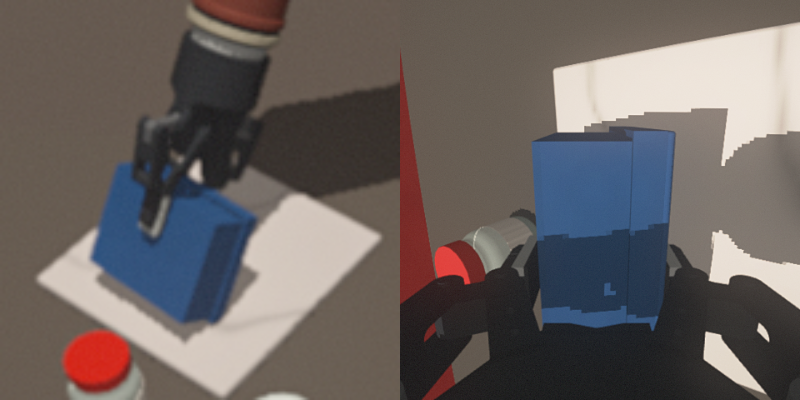

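The tin stands on its far edge, leaning lightly on the finger, with the lid shut. Sliding the fingers further back.

```bash

python3 -m crank '{"travel":[[0,0,-5],[0,0,-10],[0,0,-15],[0,0,-20],[0,0,-25]],"twist":[[0,0,0],[0,0,0],[0,0,0],[0,0,0],[0,0,0]]}' |grep -E "force:|width|tcp"
python3 - <<'E'
from p4 import *
s=log();x=np.array(s["tcp_pos"]);A=R.from_euler("xyz",s["ee_rot"]);Q=A.as_matrix();E=np.array([604.7,-232.4,12.]);l=A.inv().apply(E-x);al=-np.arcsin(Q[2,2]);print("edge in tool",l,al)
ws=[(x,Q)]+[pose(E,a,l[1],l[2]) for a in np.linspace(al,.22,14)[1:]];rows(ws)
# scene check of tin top
c=ctrl.capture("scene");print([(d["xy"],d["conf"]) for d in ctrl.place_of("scene","tin")])
E
```

```text
tcp_pos: [578.6, -232.5, 97.2]
force: [1.0, -0.6, -0.7]
width: 55.2
grip_force: 0.1
edge in tool [ 0.20825555 23.91068914 85.83943562] 1.0024233277870669
{"travel": [[0.1, 5.2, -1.3], [0.2, 10.5, -2.3], [0.2, 15.8, -2.9], [0.2, 21.2, -3.2], [0.2, 26.5, -3.2]], "twist": [[0.06, 0.0, -0.001], [0.12, 0.0, -0.001], [0.181, 0.0, -0.001], [0.241, 0.0, -0.001], [0.301, 0.0, -0.001]]}
{"travel": [[-0.0, 5.2, -1.3], [-0.0, 10.5, -2.3], [-0.0, 15.8, -2.9], [0.0, 21.2, -3.2], [0.0, 26.5, -3.2]], "twist": [[0.06, -0.0, -0.0], [0.12, 0.0, -0.0], [0.181, -0.0, -0.0], [0.241, 0.0, -0.0], [0.301, 0.0, 0.0]]}
{"travel": [[-0.0, 5.2, -1.3], [0.0, 10.5, -2.3], [0.0, 15.8, -2.9]], "twist": [[0.06, -0.0, -0.0], [0.12, -0.0, -0.0], [0.181, -0.0, -0.0]]}
[([383.2, 216.5], 0.93), ([228.3, 219.9], 0.79), ([445.9, 270.6], 0.75)]
```

```bash

python3 -m crank '{"travel":[[0,5.2,-1.3],[0,10.5,-2.3],[0,15.8,-2.9],[0,21.2,-3.2],[0,26.5,-3.2]],"twist":[[0.06,0,0],[0.12,0,0],[0.18,0,0],[0.24,0,0],[0.3,0,0]]}'|grep -E "force:|tcp|rot"
python3 -m crank '{"travel":[[0,5.2,-1.3],[0,10.5,-2.3],[0,15.8,-2.9],[0,21.2,-3.2],[0,26.5,-3.2]],"twist":[[0.06,0,0],[0.12,0,0],[0.18,0,0],[0.24,0,0],[0.3,0,0]]}'|grep -E "force:|tcp|rot"
python3 -m crank '{"travel":[[0,5.2,-1.3],[0,10.5,-2.3],[0,10.5,-2.3]],"twist":[[0.06,0,0],[0.12,0,0],[0.12,0,0]]}'
python3 - <<'E'
from p4 import *
s=log();x=np.array(s["tcp_pos"]);A=R.from_euler("xyz",s["ee_rot"]);Q=A.as_matrix();E=np.array([604.7,-232.4,12.]);print(A.inv().apply(E-x),-np.arcsin(Q[2,2]))
print("low finger back tip z",(x+A.apply([0,27.5+14.5,-4]))[2],"inner tip",(x+A.apply([0,27.5,-4]))[2])
c=ctrl.capture("top");h=cv2.cvtColor(c["img"],cv2.COLOR_BGR2HSV);m=((abs(h[...,0].astype(int)-108)<16)&(h[...,1]>110)&(h[...,2]>25)).astype(np.uint8)
k=max(cv2.findContours(m,0,1)[0],key=cv2.contourArea);b=cv2.boundingRect(k);print(b,[atz(ray(c,p),40).round() for p in((b[0],b[1]),(b[0]+b[2],b[1]+b[3]))])
E
```

```text
tcp_pos: [554.5, -232.8, 85.2]
ee_rot: [-2.271, 0.0, -1.564]
force: [-0.2, -0.2, -0.4]
grip_force: 0.4
tcp_pos: [535.0, -233.1, 66.9]
ee_rot: [-1.972, 0.0, -1.564]
force: [-0.5, 1.1, -1.5]
grip_force: 0.6
time: 17.5
tcp_pos: [528.1, -232.4, 56.3]
ee_rot: [-1.856, 0.005, -1.565]
force: [-1.5, -0.4, -1.3]
width: 55.0
grip_force: 0.7
[ 0.63909656 20.92732593 85.92953081] 0.28565730434815395
low finger back tip z 17.12567890817568 inner tip 31.03791433529128
(394, 214, 61, 50) [array([ 612., -167.,   40.]), array([ 502., -302.,   40.])]
```

The tin now rests at about 12° on the near finger tips, centred near (557,-234). Lowering to just above the slab.

```bash

python3 -m crank '{"travel":[[0,1,0.3],[0,2,0.6],[0,2.5,0.7]],"twist":[[0,0,0],[0,0,0],[0,0,0]]}'|grep -E "force:|tcp"
python3 -m crank '{"travel":[[0,0.7,0.2],[0,0.7,0.2]],"twist":[[0,0,0],[0,0,0]]}'|grep -E "force:|tcp"
python3 -m crank '{"travel":[[0,0.7,0.2],[0,0.7,0.2]],"twist":[[0,0,0],[0,0,0]]}'|grep -E "force:|tcp"
```

```text
tcp_pos: [529.3, -233.0, 56.3]
force: [-1.9, -0.3, -1.5]
grip_force: 0.7
tcp_pos: [529.0, -232.9, 55.2]
force: [0.3, -0.9, -1.4]
grip_force: 0.7
tcp_pos: [529.0, -232.9, 54.5]
force: [-1.5, -0.8, 0.9]
grip_force: 0.7
```

```bash

python3 -m crank '{"travel":[[0,0.5,0.2],[0,0.5,0.2]],"twist":[[0,0,0],[0,0,0]]}'|grep -E "force:|tcp"
python3 -m crank '{"travel":[[0,0.5,0.2],[0,0.5,0.2]],"twist":[[0,0,0],[0,0,0]]}'|grep -E "force:|tcp"
python3 -c "
from p4 import *
s=ctrl.state();x=np.array(s['tcp_pos']);A=R.from_euler('xyz',s['ee_rot']);print(s['ee_rot'],[(x+A.apply(v))[2] for v in([0,42,-4],[0,42,0],[0,27.5,-4],[0,42,-73])])"
```

```text
tcp_pos: [529.2, -232.9, 54.5]
force: [-4.1, -0.0, 5.7]
grip_force: 0.7
tcp_pos: [529.4, -233.1, 54.5]
force: [-4.9, 0.9, 7.7]
grip_force: 0.7
[-1.85017037e+00  3.93908080e-04 -1.56331898e+00] [np.float64(15.270539625101819), np.float64(14.167523660207365), np.float64(29.20834798721646), np.float64(34.29756501953109)]
```

The finger is on the slab. I'll back off 1 mm and draw out a little, checking whether the tin follows.

```bash
cat > tc.py <<'E'
from p4 import *
c=ctrl.capture("top");h=cv2.cvtColor(c["img"],cv2.COLOR_BGR2HSV);m=((abs(h[...,0].astype(int)-108)<16)&(h[...,1]>110)&(h[...,2]>25)).astype(np.uint8)
k=max(cv2.findContours(m,0,1)[0],key=cv2.contourArea);b=cv2.boundingRect(k);print("tin",b,[atz(ray(c,p),40).round() for p in((b[0],b[1]),(b[0]+b[2],b[1]+b[3]))]);s=ctrl.state();print(s["time"],s["tcp_pos"].round(1),s["force"].round(1))
E
python3 -m crank '{"travel":[[0,-2,-0.5],[0,-2,-0.5]],"twist":[[0,0,0],[0,0,0]]}'|grep -E "force:|tcp"
python3 tc.py
python3 -m crank '{"travel":[[0,0.5,-2],[0,1,-4],[0,1.6,-6],[0,1.6,-6]],"twist":[[0,0,0],[0,0,0],[0,0,0],[0,0,0]]}'|grep -E "force:|tcp"
python3 tc.py
```

```text
tcp_pos: [529.1, -232.7, 55.2]
force: [0.5, -0.6, -1.5]
grip_force: 0.6
tin (394, 213, 61, 51) [array([ 614., -167.,   40.]), array([ 502., -302.,   40.])]
19.225 [ 529.1 -232.7   55.1] [ 0.3 -0.2 -1.7]
tcp_pos: [522.7, -232.8, 55.3]
force: [-2.1, 0.4, -1.0]
grip_force: 0.7
tin (394, 214, 61, 49) [array([ 612., -167.,   40.]), array([ 504., -302.,   40.])]
19.775 [ 522.7 -232.8   55.3] [-1.6 -0.2 -1.4]
```

The tin stays put, so I keep drawing out slowly.

```bash

python3 -m crank '{"travel":[[0,0.5,-2],[0,1,-4],[0,1.6,-6],[0,1.6,-6]],"twist":[[0,0,0],[0,0,0],[0,0,0],[0,0,0]]}'|grep -E "force:|tcp"
python3 tc.py
python3 -m crank '{"travel":[[0,0.5,-2],[0,1,-4],[0,1.6,-6],[0,1.6,-6]],"twist":[[0,0,0],[0,0,0],[0,0,0],[0,0,0]]}'|grep -E "force:|tcp"
python3 tc.py
```

```text
tcp_pos: [516.6, -232.9, 55.5]
force: [-0.9, -0.8, -0.8]
grip_force: 0.7
tin (394, 214, 61, 50) [array([ 612., -167.,   40.]), array([ 502., -302.,   40.])]
20.325 [ 516.6 -232.9   55.5] [-1.3  0.2 -0.6]
tcp_pos: [510.4, -233.0, 55.8]
force: [-1.2, -0.8, 0.0]
grip_force: 0.0
tin (394, 218, 59, 46) [array([ 603., -167.,   40.]), array([ 502., -298.,   40.])]
20.875 [ 510.5 -233.    55.8] [ 0.1 -0.2 -0.7]
```

The tin has settled. Retreating clear of it and checking.

```bash

python3 -m crank '{"travel":[[0,2,-8],[0,4,-20],[0,2,-35],[0,-5,-50],[0,-15,-60]],"twist":[[0,0,0],[0,0,0],[0,0,0],[0,0,0],[0,0,0]]}'|grep -E "force:|tcp|time"
python3 -m crank '{"travel":[[0,-25,-10],[0,-60,-15],[0,-60,-15]],"twist":[[0,0,0],[0,0,0],[0,0,0]]}'|grep -E "force:|tcp|time"
python3 - <<'E'
from p4 import *
import pickle
a=ctrl.capture("scene");t=ctrl.capture("top")
h=cv2.cvtColor(t["img"],cv2.COLOR_BGR2HSV);m=((abs(h[...,0].astype(int)-108)<16)&(h[...,1]>110)&(h[...,2]>25)).astype(np.uint8)
k=max(cv2.findContours(m,0,1)[0],key=cv2.contourArea);b=cv2.boxPoints(cv2.minAreaRect(k));W=np.array([atz(ray(t,p),50) for p in b]);print(W.round(),W.mean(0))
o=pickle.load(open("cs.pkl","rb"))
cv2.imwrite("pics/end.png",np.hstack([cv2.resize(a["img"][130:390,160:510],(420,312)),cv2.resize(t["img"][130:340,130:490],(370,312))]))
E
```

```text
time: 21.5
tcp_pos: [456.2, -233.1, 86.9]
force: [-0.4, 0.8, -0.2]
grip_force: 0.0
time: 21.88
tcp_pos: [459.6, -234.7, 151.4]
force: [-0.0, -0.5, 0.2]
grip_force: 0.0
[[ 602. -165.   50.]
 [ 603. -294.   50.]
 [ 504. -293.   50.]
 [ 503. -165.   50.]] [ 553.09513118 -229.25982221   50.        ]
```

View pics/end.png

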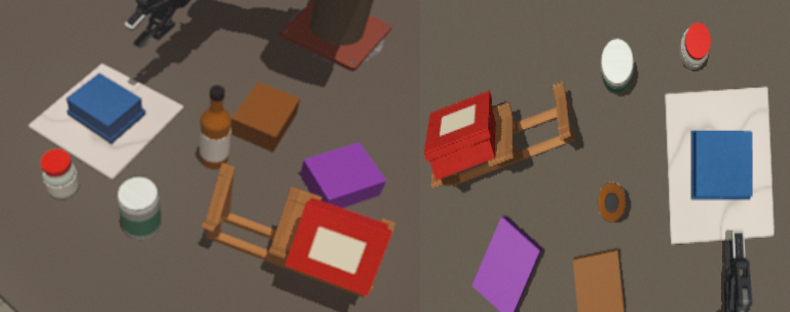

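The tin lies flat, upside down on its lid, centred at (553,-229) against the slab's (554,-233). The other things stand where they were and the robot is clear, so I'm handing in.

```bash
python3 -c "
from plant import ctrl
print(ctrl.job_done())"
```

```text
the job is handed in; nothing more can be done
None
```

The job is handed in: the blue tin lies upside down on its shut lid, about 4 mm from the slab's centre by the camera, with the red tin, bottle, can and jar still standing and the robot clear; the hand-in returned no verdict.

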